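# Wedge a rocking lab module steady

### The arm

A 7-joint arm with a two-finger parallel gripper is mounted at the origin on the work surface. World frame = base frame: x ahead of the robot, y to its left, z up, the work surface at z = 0. Lengths are in m, angles in rad, forces in N, time in s.
With the tool pointing down it reaches from about 0.4 to 0.85 m from the base axis. Payload 4.5 kg.
Tool frame: the origin (TCP) lies on the centre line of the jaws, within the pads' length; the fingertips stand r.tip_reach ahead of it and the grasp point (between the pads) lies 3 mm ahead of it (r.tip_reach is the distance from the TCP to the fingertips, in m); z points along the fingers, y is the line along which they close (so a half turn about z gives the same grasp; the last joint's range is limited). The gripper opens to 88 mm and grips with 3 to 60 N. Pads are 18 mm wide; open, the fingers measure 123 mm over their backs; the gripper's body (75 mm by 187 mm) begins 45 mm behind the grasp point.
Start: joints at [1.357, 0.689, -0.195, 1.565, 0.157, 0.902, -0.215], TCP at [0.153, -0.606, 0.261] pointing down, gripper open.
Joint ranges: [-3.01, 3.01], [-0.46, 2.08], [-1.47, 1.51], [0.13, 2.56], [-1, 4.14], [0.04, 2.09], [-2.66, 2.66]. Speed limits (rad/s): [2.57, 2.57, 3.14, 3.14, 3.14, 3.14, 3.14].

### API

Orientations are given as a unit quaternion [x, y, z, w].
In Python, from plant import readout, eyes, ticket, r gives the robot as it stands. The module is installed in compiled form; this text tells all that it offers.
- The arm moves only by the tool carry_out, never from a script. Its argument "motion" is a list that holds one entry, the list of rows, each a list of 7 numbers: the shift along the tool's x, y, z in mm, then the turn, a rotation vector about the tool's x, y, z in rad, then the opening in per cent of the stroke, from 0 (shut) to 100 (fully open). In form: [[[dx, dy, dz, ax, ay, az, claw], ...]]. A call has 1 to 8 rows; each row shifts and turns the commanded pose from where the row before left it, along the tool's axes as they then stand; what a row does not reach is not made up. A row lasts 1/10 s, in which the tool goes at most 50 mm and 8.59 degrees, less where a joint would pass 70% of its speed; a pose out of reach is approached as far as the arm can. A call is refused whole if a number of a shift passes 50 or a number of a turn 0.15, either way. A call with a gripper value outside its range is refused whole. The fingers move at their own pace and stop on an object; "squeeze" is the grip in N (left out, the last holds). Time passes only in rows, so rows that do not move let the fingers close. It gives the time, the measured TCP pose, the force and the opening at its end, in the units of the state.
- readout.get_state(): the state, without advancing time (a new reading comes with each control period).
- eyes.snapshot(name): name is "scene" or "top" or "wrist"; returns a dict with "pixels" (480x640x3 uint8, red, green, blue), "K" (3x3 intrinsics, pixels), "origin" and "attitude" of the camera in the world. Camera axes: x right, y down, z forward; pixel columns grow to the right and rows downward; lengths in m; the calibration is good to about 2 mm. A picture is of the moment at which its call begins. There is no depth.
- ticket.finish_job(): hands the job in, once; it reports no verdict.
The state is a dict: "clock": time; "q": joint angles; "qd": joint speeds; "joint_torque": joint torques, N m; "tool_pos": TCP position; "eef_rot": TCP orientation; "contact_force": force on the tool from outside, world axes, zero at the start; "moment": the same for the moment, N m; "opening": opening from 0.0 (shut) to 1.0 (fully open).
Only numpy, scipy, OpenCV 4.12 (cv2) and the standard library are available. Lean on these libraries where they do the work, as an engineer would, in place of code of your own. Each camera call takes 0.05 s, during which the arm holds its last target. There are 200 camera calls.

### The job

The low white module on the bench rocks, because the foot at the corner nearest the robot, which the grey wedge points to, hangs clear of the bench. Without picking anything up, push the wedge along the bench, thin end first, under that foot until the module no longer rocks, neither leaving the foot hanging nor jacking the corner up, and without shoving the module away; then press down firmly with the fingertips on the black pad on top of that corner to test it, and finish while holding that press, with the module staying level on the wedge. Leave the other things where they are.

Things in the scene. Friction and masses are not known exactly. Their poses are not given: they have to be found in the camera images.
- module: White low instrument (2 to 3 kg), dark band, grey top. 240 x 200 mm (x, y), underside 24, top plate 78 mm up when level, on rubber ball feet (radius 8 mm) at x +-100, y +-80. Origin: centre, at bench level; z up. The foot at (-100, -80), the corner nearest the robot, hangs 6 to 12 mm clear; it starts level on the other three. About 3 N on that corner tips it till the foot lands.
- foot_mark (a point): The point at bench level straight below the hanging foot when the module is level; fixed to the module. The foot's lowest point is an unknown 6 to 12 mm above it. The module's outer corner is 28 mm from it, away from the module's centre.
- pad_top (a point): The centre of the top face of the corner pad, straight above the hanging foot, 82 mm above the bench when level. The top of the module is otherwise clear near it.
- corner_pad: The black rubber pad, 38 x 38 x 8 mm (4 mm of it above the top plate), on the module's corner over the hanging foot; the other corners have the same pad. Origin: centre of its underside, 8 mm below pad_top.
- wedge: Loose grey hard plastic wedge, 120 g, 110 (x) x 70 mm (y), flat on the bench. Thin end (3 mm) at +x; rises evenly to 20.6 mm at its upright -x end face. Origin: centre of underside. Starts with thin end 5 to 40 mm short of the foot, within 0.25 rad of and 20 mm off the line foot to module centre. Slides with under 2 N; on meeting the foot the push rises within a few mm above 4 N; friction keeps it there.
- vial_a: Bystander: a capped glass sample vial, 28 mm diameter and 57 mm tall, standing to the left of the wedge; origin: centre of its underside.
- vial_b: Bystander: a like vial, standing to the right of the wedge; origin: centre of its underside.
- spanner: Bystander: a steel spanner 130 mm long, lying on top of the module; origin: centre of its underside.
- solvent: Bystander: an amber solvent bottle, 92 mm diameter, 200 mm tall, standing on the left of the bench; origin: centre of its underside.
- beaker: Bystander: a glass beaker, 70 mm diameter, 90 mm tall, standing on the right of the bench; origin: centre of its underside.
- tip_box: Bystander: a pale plastic tip box 120 x 85 x 60 mm, on the right of the bench, farther out; origin: centre of its underside.
- driver: Bystander: a screwdriver 170 mm long, lying on the right of the bench near the robot; origin: centre of its underside.

How it is judged:
On the way:
1. the thin end of the wedge has been pushed under the hanging foot, at least 10 mm past it (x of foot_mark in the frame of wedge between -0.05 and 0.045 m and y of foot_mark in the frame of wedge between -0.035 and 0.035 m), for 0.2 s.
At the end, for the whole second after the job is handed in: The fingertips press on the corner pad with more than 4 N, the wedge lies flat with the foot on its slope and carries more than 2 N of the module, the module is still and level within 0.02 rad (about 2.5 mm at the foot) under that press, and it is within 40 mm of where it stood (all of step 1 and contact force between the fingers and corner_pad above 4 N and contact force between wedge and module above 2 N and angle between module's own z axis and vertical below 0.02 rad and linear speed of module below 0.02 m/s and height (world z) of wedge below 0.005 m and distance of module from where it was at the start of the episode below 0.04 m); the arm keeps its last pose, push and grip.
It fails at once if the wedge is lifted off the bench (more than 15 mm) (height (world z) of wedge above 0.015 m).
It fails at once if the module is lifted (more than 15 mm) or tipped over (more than 0.2 rad) (height (world z) of module above 0.015 m or angle between module's own z axis and vertical above 0.2 rad).
It fails at once if the module is shoved more than 40 mm along the bench (distance of module from where it was at the start of the episode above 0.04 m).
It fails at once if a bystander is knocked away (more than 40 mm) (distance of any of vial_a, vial_b, spanner, solvent, beaker, tip_box, driver from where it was at the start of the episode above 0.04 m).
It also fails if it takes over 48 s, if anything falls off the work surface, if the arm or the gripper's body presses on something with over 40 N, if the wrist force passes 120 N, or if a joint passes its speed limit or range.

## Working session

There is one attempt and no reset: what is moved stays moved. The work goes in short steps, Python scripts to look and compute and a tool call to move; the robot and the scene stay as the last step left them, time stands still between calls to the robot, and variables do not carry over. Pictures are saved under pics/ and viewed, on a budget of 10 in all, crops included, one or two more only if the job needs it, and the job is handed in when it is done.

Besides the shell and the picture viewer there is one more tool, called after "Emit:" as name(argument=value, ...), one argument or row to a line, values as JSON. carry_out: Moves the arm, as the interface text tells. Its arguments: {"type":"object","properties":{"motion":{"type":"array","items":{"type":"array","items":{"type":"array","items":{"type":"number"}}}},"squeeze":{"type":"number"}},"required":["motion"]}

```bash
mkdir -p pics; cat > h.py <<'E'
import numpy as np, cv2
from scipy.spatial.transform import Rotation as R
from plant import readout, eyes, ticket, r
def rot(a):
    a=np.array(a); return a if a.shape==(3,3) else R.from_quat(a).as_matrix()
def ray(s,u,v,z):
    d=rot(s["attitude"])@np.linalg.inv(s["K"])@np.array([u,v,1.]); o=np.array(s["origin"])
    return o+d*(z-o[2])/d[2]
def proj(s,p):
    c=rot(s["attitude"]).T@(np.array(p)-np.array(s["origin"])); c=np.array(s["K"])@c; return c[:2]/c[2]
E
python3 - <<'E'
from h import *
s=eyes.snapshot("top"); cv2.imwrite("pics/top1.png",s["pixels"][...,::-1])
t=eyes.snapshot("scene"); cv2.imwrite("pics/sc1.png",t["pixels"][...,::-1])
print(r.tip_reach,readout.get_state()); print(s["origin"],rot(s["attitude"]),s["K"])
E
```

```text
0.022 {'clock': 0.1, 'q': array([ 1.35678404,  0.68986907, -0.19451136,  1.56620281,  0.15732881,
        0.90247773, -0.21512399]), 'qd': array([ 0.00113456, -0.00150394,  0.0003731 , -0.00303592, -0.00025942,
       -0.00185482, -0.00123145]), 'joint_torque': array([-3.93200971e-03, -5.28497493e+01, -1.27197661e+00, -1.53836524e+01,
       -5.26398083e-02,  1.98809816e-03,  4.14832277e-05]), 'tool_pos': array([ 0.15313009, -0.60543141,  0.26001927]), 'eef_rot': array([ 9.92329508e-01,  1.23618511e-01, -1.66119853e-04, -7.64397356e-04]), 'contact_force': array([ 0.04821426, -0.2576664 , -0.18688915]), 'moment': array([ 0.03506134, -0.02092982,  0.03833612]), 'opening': 0.9974112720678212}
[ 0.31648126 -0.00290562  1.55805896] [[ 0.00328392 -0.98673996  0.16227593]
 [-0.99997137 -0.0043467  -0.0061946 ]
 [ 0.00681782 -0.16225094 -0.98672598]] [[508.5721622    0.         323.85689832]
 [  0.         508.5721622  241.05297556]
 [  0.           0.           1.        ]]
```

View pics/top1.png

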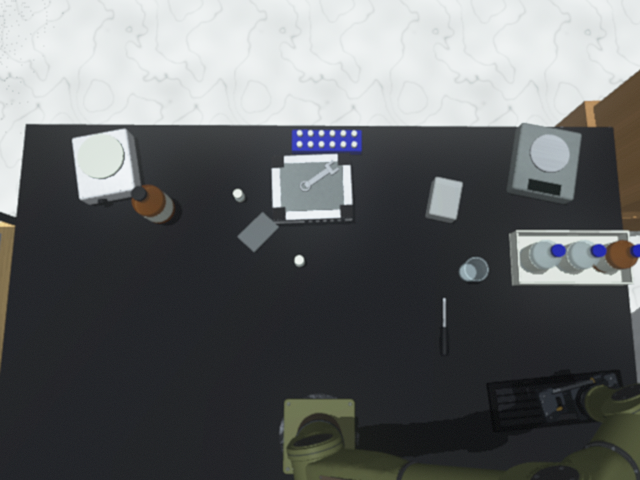

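View pics/sc1.png

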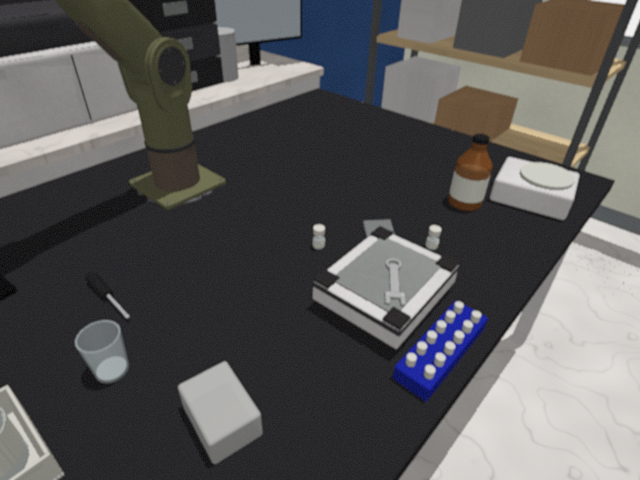

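The top view shows the module at about (313,188), the wedge at (258,232) pointing up-right to the module's lower-left corner, and vials at (238,195) and (299,260). I'll enlarge it.

```bash
python3 - <<'E'
import cv2
a=cv2.imread("pics/top1.png")[145:275,225:365]
a=cv2.convertScaleAbs(a,alpha=1.5,beta=30)
a=cv2.resize(a,None,fx=5.5,fy=4.5,interpolation=cv2.INTER_CUBIC) if 0 else cv2.resize(a,None,fx=4.5,fy=4.5,interpolation=cv2.INTER_CUBIC)
cv2.imwrite("pics/c1.png",a)
E
```

```text
(no output)
```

View pics/c1.png

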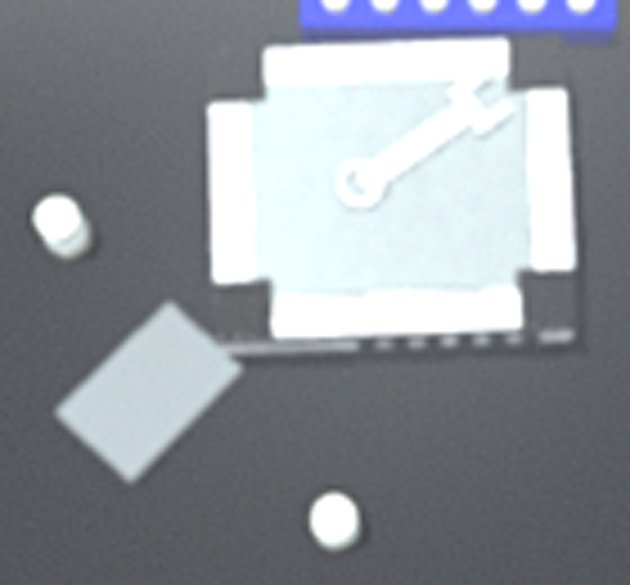

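```bash
cat >> h.py <<'E'
def fitmod(s,edges,z=.078):
    from scipy.optimize import least_squares
    # edges: list of (u,v,side) ; module x axis near +world x? solved with yaw
    P=[(ray(s,u,v,z)[:2],k) for u,v,k in edges]
    def f(p):
        c,t=p[:2],p[2]; e=[]
        for q,k in P:
            d=q-c; x=d@[np.cos(t),np.sin(t)]; y=d@[-np.sin(t),np.cos(t)]
            e.append({'+x':x-.12,'-x':x+.12,'+y':y-.1,'-y':y+.1}[k])
        return e
    return least_squares(f,[.6,0,-1.57]), P
E
python3 - <<'E'
from h import *
s=eyes.snapshot("top")
g=lambda x,y:(225+x/4.5,145+y/4.5)
E=[(207,100,'-x'),(212,283,'-x'),(272,338,'-y'),(523,330,'-y'),(568,88,'+x'),(576,270,'+x'),(264,47,'+y'),(508,38,'+y')]
o,P=fitmod(s,[(*g(x,y),k) for x,y,k in E]); print(o.x,np.round(o.fun*1e3,1))
c=o.x[:2];t=o.x[2];M=np.array([[np.cos(t),-np.sin(t)],[np.sin(t),np.cos(t)]])
foot=c+M@[-.1,-.08]; print("foot",foot,"dir foot->c",np.degrees(np.arctan2(*(c-foot)[::-1])))
W=[ray(s,*g(x,y),z)[:2] for x,y,z in [(170,302,.003),(243,368,.003),(55,412,.0206),(130,484,.0206)]]
W=np.array(W);print(W)
print("width",np.linalg.norm(W[0]-W[1]),np.linalg.norm(W[2]-W[3]),"len",np.linalg.norm(W[0]-W[2]),np.linalg.norm(W[1]-W[3]))
th=(W[0]+W[1])/2;bk=(W[2]+W[3])/2;d=th-bk;a=d/np.linalg.norm(d);print("yaw",np.degrees(np.arctan2(a[1],a[0])),"thin",th,"back",bk)
n=np.array([-a[1],a[0]]);f=foot-th;print("foot ahead,left of thin",f@a,f@n)
for n_,x,y,z in [("va",60,220,.057),("vb",333,518,.057)]: print(n_,ray(s,*g(x,y),z))
E
```

```text
[ 0.72570714  0.02428417 -1.52980341] [-1.3 -0.6 -0.1 -0.7  1.2  0.7  0.1  0.6]
foot [0.64167621 0.12092165] dir foot->c -48.99147086164967
[[0.66305525 0.17853734]
 [0.61662037 0.12704461]
 [0.58212842 0.25299315]
 [0.53284206 0.20069725]]
width 0.06933757721538407 0.07186102606320979 len 0.10996736029145215 0.11155052026516403
yaw -41.9629529413466 thin [0.63983781 0.15279097] back [0.55748524 0.2268452 ]
foot ahead,left of thin 0.02267641000674256 -0.022468068964949104
va [0.70721571 0.247626   0.057     ]
vb [0.50561916 0.06135573 0.057     ]
```

Module top-plate residuals are ≤1.3 mm, and the wedge measures 69–72 x 110–111 mm against 70 x 110. The foot is at (0.642, 0.121). The wedge yaw is -42°, with the foot 23 mm ahead and 22 mm right of its axis. I'll face the gripper at -58°, along the line from wedge to foot, so the left finger squares the wedge up as it pushes. First I travel over.

Emit:
carry_out(
  motion=[
    [[38,-23,0,0,0,0,23],[38,-23,0,0,0,0,23],[38,-23,0,0,0,0,23],[38,-23,0,0,0,0,23],[38,-23,0,0,0,0,23],[38,-23,0,0,0,0,23],[38,-23,0,0,0,0,23],[38,-23,0,0,0,0,23]],
  ],
)

```text
clock: 0.95
tool_pos: [0.4038, -0.3515, 0.2606]
eef_rot: [0.992, 0.124, -0.0, -0.0]
contact_force: [-0.1, -0.8, 0.4]
opening: 0.298
```

Emit:
carry_out(
  motion=[
    [[38,-23,0,0,0,0,23],[38,-23,0,0,0,0,23],[38,-23,0,0,0,0,23],[14,-41,0,0,0,0,23],[14,-41,0,0,0,0,23],[14,-41,0,0,0,0,23],[14,-41,0,0,0,0,23],[14,-41,0,0,0,0,23]],
  ],
)

```text
clock: 1.75
tool_pos: [0.5139, -0.0405, 0.2606]
eef_rot: [0.992, 0.124, -0.0, 0.0]
contact_force: [0.6, -0.1, 0.3]
opening: 0.23
```

Emit:
carry_out(
  motion=[
    [[14,-41,0,0,0,0,23],[14,-41,0,0,0,0,23],[14,-41,0,0,0,0,23],[14,-41,0,0,0,0,23],[14,-41,0,0,0,0,23],[14,-41,0,0,0,0,23],[14,-41,0,0,0,0,23],[0,0,0,0,0,0,23]],
  ],
)

```text
clock: 2.55
tool_pos: [0.5371, 0.2689, 0.2604]
eef_rot: [0.992, 0.129, 0.0, -0.003]
contact_force: [-0.5, 0.4, -0.1]
opening: 0.231
```

Emit:
carry_out(
  motion=[
    [[0,0,0,0,0,-0.14,23],[0,0,0,0,0,-0.14,23],[0,0,0,0,0,-0.14,23],[0,0,0,0,0,-0.14,23],[0,0,0,0,0,-0.14,23],[0,0,0,0,0,-0.14,23],[0,0,0,0,0,-0.14,23],[0,0,0,0,0,-0.14,23]],
  ],
)

```text
clock: 3.35
tool_pos: [0.5386, 0.2593, 0.2604]
eef_rot: [0.773, 0.634, -0.0, 0.0]
contact_force: [0.4, 0.1, 0.8]
opening: 0.227
```

```bash
cat >> h.py <<'E'
def plan(xyz,yaw,tilt,show=True):
    """from current pose: total turn (tool rotvec) and shift in present tool axes. tool x at yaw; z tilted toward -x by tilt"""
    st=readout.get_state(); C=R.from_quat(st["eef_rot"])
    y=np.radians(yaw); B=R.from_matrix(np.c_[[np.cos(y),np.sin(y),0],[np.sin(y),-np.cos(y),0],[0,0,-1]])
    T=B*R.from_euler('y',-tilt,degrees=True)
    d=np.array(xyz)-st["tool_pos"]
    print("t",round(st["clock"],2),"pos",np.round(st["tool_pos"],4),"F",np.round(st["contact_force"],1),"open",round(st["opening"]*88,1),"q",np.round(st["q"],2))
    print("shift now-axes mm",np.round(C.inv().apply(d)*1e3,1),"shift target-axes",np.round(T.inv().apply(d)*1e3,1),"turn",np.round((C.inv()*T).as_rotvec(),3), "tilted tip",np.round(st["tool_pos"]+C.apply([0,0,.022]),4))
E
python3 -c "
from h import *
plan([.546,.275,.0295],122,0);plan([.546,.275,.0295],122,12)"
```

```text
t 3.35 pos [0.5386 0.2593 0.2604] F [0.4 0.1 0.8] open 20.0 q [-0.29  0.67 -0.41  1.64  0.32  0.89 -1.02]
shift now-axes mm [ 17.1   4.3 230.9] shift target-axes [  9.4  14.6 230.9] turn [-0.001  0.001 -0.756] tilted tip [0.5385 0.2593 0.2384]
t 3.35 pos [0.5386 0.2593 0.2604] F [0.4 0.1 0.8] open 20.0 q [-0.29  0.67 -0.41  1.64  0.32  0.89 -1.02]
shift now-axes mm [ 17.1   4.3 230.9] shift target-axes [ 57.2  14.6 223.9] turn [-0.08  -0.199 -0.753] tilted tip [0.5385 0.2593 0.2384]
```

Emit:
carry_out(
  motion=[
    [[0,0,0,0,0,-0.126,23],[0,0,0,0,0,-0.126,23],[0,0,0,0,0,-0.126,23],[0,0,0,0,0,-0.126,23],[0,0,0,0,0,-0.126,23],[0,0,0,0,0,-0.126,23],[0,0,0,0,-0.105,0,23],[0,0,0,0,-0.105,0,23]],
  ],
)

```text
clock: 4.15
tool_pos: [0.5398, 0.2578, 0.2606]
eef_rot: [0.486, 0.867, -0.052, 0.093]
contact_force: [-1.5, 0.5, -0.9]
opening: 0.23
```

Emit:
carry_out(
  motion=[
    [[9,2,35,0,0,0,23],[9,2,35,0,0,0,23],[9,2,35,0,0,0,23],[9,2,35,0,0,0,23],[9,3,35,0,0,0,23],[0,0,0,0,0,0,23],[0,0,0,0,0,0,23]],
  ],
)

```text
clock: 4.85
tool_pos: [0.5439, 0.2718, 0.0803]
eef_rot: [0.484, 0.868, -0.052, 0.091]
contact_force: [0.5, -0.1, 0.1]
opening: 0.227
```

```bash
python3 -c "
from h import *
plan([.546,.275,.0295],122,12)
s=eyes.snapshot('wrist'); cv2.imwrite('pics/w1.png',s['pixels'][...,::-1])"
```

```text
t 4.85 pos [0.5439 0.2718 0.0803] F [ 0.5 -0.1  0.1] open 20.0 q [-0.45  0.94 -0.35  1.74  0.83  0.7  -0.82]
shift now-axes mm [12.2  3.5 49.3] shift target-axes [12.1  3.4 49.3] turn [-0.002  0.001 -0.005] tilted tip [0.5463 0.2679 0.0588]
```

View pics/w1.png

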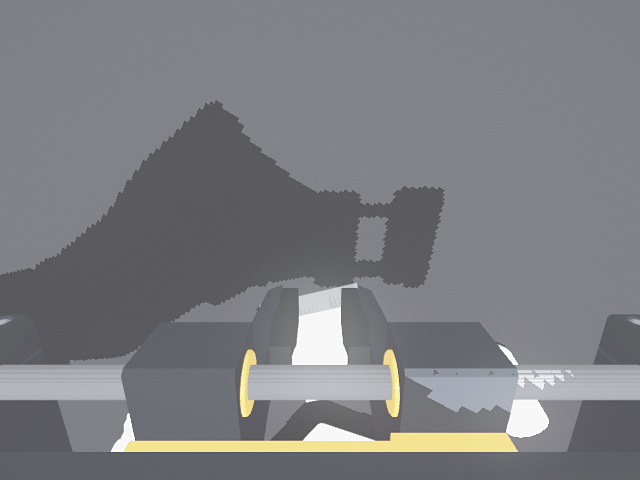

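```bash
python3 -c "
from h import *
s=eyes.snapshot('wrist')
print(s['origin'])
for p in [(.582,.253,.0206),(.533,.201,.0206),(.5463,.2679,.0588),(.548,.271,.008)]: print(p,proj(s,p))
print(ray(s,298,297,.0206),ray(s,357,283,.0206))"
```

```text
[0.48976507 0.36341071 0.18564541]
(0.582, 0.253, 0.0206) [351.87043731 300.93111855]
(0.533, 0.201, 0.0206) [244.85799751 323.03510425]
(0.5463, 0.2679, 0.0588) [314.86334085 303.46228774]
(0.548, 0.271, 0.008) [320.65623546 245.28386886]
[0.55168517 0.23814704 0.0206    ] [0.57668605 0.26626907 0.0206    ]
```

The wrist view agrees: the back face's top-left corner is at about (350,303), predicted (352,301), and the fingers are clear behind it. I descend, then push in steps along -x while watching the force.

Emit:
carry_out(
  motion=[
    [[6,2,25,0,0,0,23],[6,1,24,0,0,0,23],[0,0,0,0,0,0,23],[0,0,0,0,0,0,23]],
  ],
)

```text
clock: 5.35
tool_pos: [0.5465, 0.2754, 0.0314]
eef_rot: [0.485, 0.868, -0.05, 0.092]
contact_force: [0.2, 0.5, -0.3]
opening: 0.235
```

```bash
python3 -c "
from h import *
plan([.546+.53*.045,.275-.848*.045,.0295],122,12)"
```

```text
t 5.35 pos [0.5465 0.2754 0.0314] F [ 0.2  0.5 -0.3] open 20.7 q [-0.47  1.02 -0.31  1.73  0.89  0.62 -0.88]
shift now-axes mm [-43.7  -0.4  11.2] shift target-axes [-43.7  -0.6  11.2] turn [ 0.     0.001 -0.006] tilted tip [0.549  0.2715 0.0098]
```

Emit:
carry_out(
  motion=[
    [[-6,0,1.5,0,0,0,23],[-6,0,1.5,0,0,0,23],[-6,0,1.3,0,0,0,23],[-6,0,1.3,0,0,0,23],[-6,0,1.3,0,0,0,23],[-6,0,1.3,0,0,0,23],[-6,0,1.3,0,0,0,23],[0,0,0,0,0,0,23]],
  ],
)

```text
clock: 6.15
tool_pos: [0.5691, 0.2368, 0.0292]
eef_rot: [0.485, 0.868, -0.052, 0.092]
contact_force: [0.1, 0.4, 0.5]
opening: 0.227
```

```bash
python3 - <<'E'
from h import *
plan([.642,.121,.0295],122,12)
s=eyes.snapshot('top'); a=cv2.convertScaleAbs(s['pixels'][165:275,225:335,::-1],alpha=1.5,beta=30)
cv2.imwrite('pics/c2.png',cv2.resize(a,None,fx=5,fy=5,interpolation=cv2.INTER_CUBIC))
E
```

```text
t 6.15 pos [0.5691 0.2368 0.0292] F [0.1 0.4 0.5] open 19.9 q [-0.41  1.02 -0.3   1.73  0.9   0.61 -0.82]
shift now-axes mm [-133.9    1.4   28.4] shift target-axes [-133.9    0.4   28.1] turn [-0.002  0.002 -0.007] tilted tip [0.5716 0.2329 0.0076]
```

View pics/c2.png

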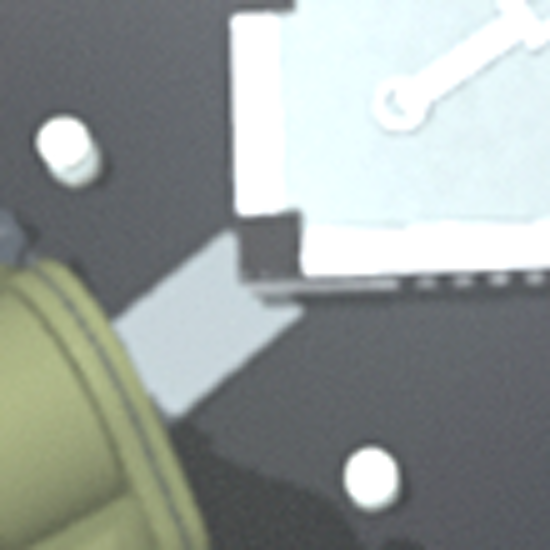

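The wedge has turned to about -51°. Its thin right corner is at crop (303,310), which puts the foot about 5 mm ahead and 6 mm off-axis, so the line is good. I continue slowly.

Emit:
carry_out(
  motion=[
    [[-3.3,0,0.7,0,0,0,23],[-3.3,0,0.7,0,0,0,23],[-3.3,0,0.7,0,0,0,23],[-3.3,0,0.7,0,0,0,23],[-2,0,0.4,0,0,0,23],[0,0,0,0,0,0,23]],
  ],
)

```text
clock: 6.8
tool_pos: [0.5769, 0.2246, 0.0292]
eef_rot: [0.485, 0.868, -0.051, 0.092]
contact_force: [-0.4, -0.4, 0.3]
opening: 0.231
```

Emit:
carry_out(
  motion=[
    [[-2,0,0.4,0,0,0,23],[-2,0,0.4,0,0,0,23],[-1,0,0.2,0,0,0,23],[0,0,0,0,0,0,23]],
  ],
)

```text
clock: 7.2
tool_pos: [0.5794, 0.2206, 0.0293]
eef_rot: [0.485, 0.868, -0.051, 0.092]
contact_force: [0.8, 0.2, -0.3]
opening: 0.231
```

Emit:
carry_out(
  motion=[
    [[-2,0,0.4,0,0,0,23],[-2,0,0.4,0,0,0,23],[0,0,0,0,0,0,23]],
  ],
)

```text
clock: 7.5
tool_pos: [0.5817, 0.2169, 0.0294]
eef_rot: [0.485, 0.868, -0.051, 0.092]
contact_force: [0.0, 0.0, -0.8]
opening: 0.231
```

Emit:
carry_out(
  motion=[
    [[-1.5,0,0.3,0,0,0,23],[-1.5,0,0.3,0,0,0,23],[-1.5,0,0.3,0,0,0,23]],
  ],
)

```text
clock: 7.8
tool_pos: [0.5839, 0.2135, 0.0294]
eef_rot: [0.484, 0.868, -0.051, 0.092]
contact_force: [-0.5, 0.9, -1.0]
opening: 0.23
```

Emit:
carry_out(
  motion=[
    [[-1.5,0,0.3,0,0,0,23],[-1.5,0,0.3,0,0,0,23]],
  ],
)

```text
clock: 8.0
tool_pos: [0.5856, 0.2108, 0.0294]
eef_rot: [0.485, 0.868, -0.051, 0.092]
contact_force: [-0.3, -0.5, -0.8]
opening: 0.23
```

Emit:
carry_out(
  motion=[
    [[-1.5,0,0.3,0,0,0,23],[-1.5,0,0.3,0,0,0,23]],
  ],
)

```text
clock: 8.2
tool_pos: [0.5871, 0.2082, 0.0295]
eef_rot: [0.485, 0.868, -0.051, 0.092]
contact_force: [-0.9, 0.4, -0.7]
opening: 0.228
```

Emit:
carry_out(
  motion=[
    [[-1.5,0,0.3,0,0,0,23],[-1.5,0,0.3,0,0,0,23]],
  ],
)

```text
clock: 8.4
tool_pos: [0.5887, 0.2056, 0.0295]
eef_rot: [0.485, 0.868, -0.051, 0.092]
contact_force: [-0.2, 0.5, -0.9]
opening: 0.227
```

Emit:
carry_out(
  motion=[
    [[-1.5,0,0.3,0,0,0,23],[-1.5,0,0.3,0,0,0,23]],
  ],
)

```text
clock: 8.6
tool_pos: [0.5903, 0.203, 0.0296]
eef_rot: [0.485, 0.868, -0.051, 0.092]
contact_force: [-0.5, 1.0, -0.6]
opening: 0.229
```

Emit:
carry_out(
  motion=[
    [[-1.5,0,0.3,0,0,0,23],[-1.5,0,0.3,0,0,0,23]],
  ],
)

```text
clock: 8.8
tool_pos: [0.5917, 0.2009, 0.0295]
eef_rot: [0.484, 0.869, -0.051, 0.091]
contact_force: [-0.7, 1.9, -0.4]
opening: 0.226
```

Emit:
carry_out(
  motion=[
    [[-1,0,0.2,0,0,0,23],[-1,0,0.2,0,0,0,23]],
  ],
)

```text
clock: 9.0
tool_pos: [0.5924, 0.1999, 0.0295]
eef_rot: [0.484, 0.869, -0.05, 0.091]
contact_force: [-2.1, 3.2, 1.0]
opening: 0.227
```

Emit:
carry_out(
  motion=[
    [[-1,0,0.2,0,0,0,23],[-1,0,0.2,0,0,0,23]],
  ],
)

```text
clock: 9.2
tool_pos: [0.5933, 0.1987, 0.0295]
eef_rot: [0.484, 0.869, -0.05, 0.091]
contact_force: [-3.8, 6.1, 0.5]
opening: 0.229
```

Push is now about 7 N at about 32 mm insertion, so the foot is on the slope. I back off, lift, level the tool and shut the fingers.

Emit:
carry_out(
  motion=[
    [[10,0,-2,0,0,0,23],[15,0,-3,0,0,0,23],[-6,0,-30,0,0,0,0],[-8,0,-40,0,0,0,0],[-8,0,-40,0,0,0,0],[0,0,0,0,0.105,0,0],[0,0,0,0,0.105,0,0],[0,0,0,0,0,0,0]],
  ],
)

```text
clock: 10.0
tool_pos: [0.5823, 0.2151, 0.1414]
eef_rot: [0.491, 0.871, -0.001, 0.001]
contact_force: [-0.0, -1.0, -1.0]
opening: 0.006
```

```bash
python3 - <<'E'
from h import *
plan([.642,.121,.112],122,0)
s=eyes.snapshot('top'); a=cv2.convertScaleAbs(s['pixels'][145:255,245:365,::-1],alpha=1.5,beta=30)
cv2.imwrite('pics/c3.png',cv2.resize(a,None,fx=5,fy=5,interpolation=cv2.INTER_CUBIC))
E
```

```text
t 10.0 pos [0.5823 0.2151 0.1414] F [-0. -1. -1.] open 0.5 q [-0.13  0.89 -0.56  1.67  0.64  0.78 -0.44]
shift now-axes mm [-111.4    2.3   29.8] shift target-axes [-111.5    0.8   29.4] turn [-0.001  0.003 -0.013] tilted tip [0.5823 0.215  0.1194]
```

View pics/c3.png

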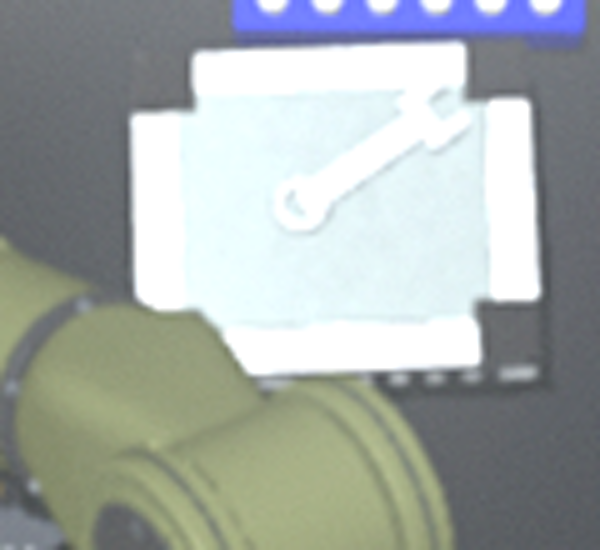

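The module hasn't moved: right edge at (532,98), bottom edge at (483,364), within about 1 px of before. Now over the pad.

Emit:
carry_out(
  motion=[
    [[-28,0,5,0,0,0,0],[-28,0,5,0,0,0,0],[-28,1,8,0,0,0,0],[-27,0,8,0,0,0,0],[0,0,2,0,0,0,0],[0,0,0,0,0,0,0]],
  ],
)

```text
clock: 10.65
tool_pos: [0.6379, 0.1277, 0.1127]
eef_rot: [0.486, 0.874, -0.001, -0.0]
contact_force: [0.1, 0.7, 0.3]
opening: 0.003
```

```bash
python3 - <<'E'
from h import *
plan([.642,.121,.104],122,0)
s=eyes.snapshot('wrist'); cv2.imwrite('pics/w2.png',s['pixels'][...,::-1])
t=eyes.snapshot('scene'); u,v=map(int,proj(t,[.642,.121,.082])); print(u,v)
w=eyes.snapshot('wrist')
for p in [(.642,.121,.082),(.642,.121,.09)]: print(proj(w,p))
a=t['pixels'][v-60:v+60,u-80:u+80,::-1]; cv2.imwrite('pics/s2.png',cv2.resize(a,None,fx=5,fy=5,interpolation=cv2.INTER_CUBIC))
E
```

```text
t 10.65 pos [0.6379 0.1277 0.1127] F [0.1 0.7 0.3] open 0.2 q [ 0.03  0.96 -0.57  1.58  0.66  0.8  -0.27]
shift now-axes mm [-7.9  0.   8.7] shift target-axes [-7.9 -0.   8.7] turn [-0.002  0.    -0.004] tilted tip [0.6378 0.1277 0.0907]
380 231
[315.423733   311.49957387]
[315.26003946 319.88927375]
```

View pics/w2.png

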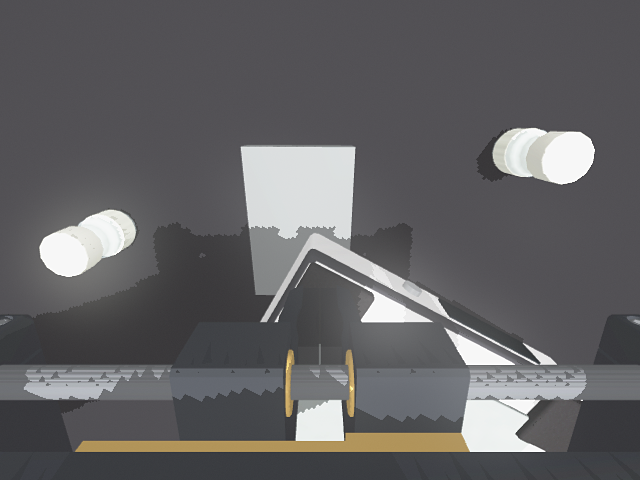

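View pics/s2.png

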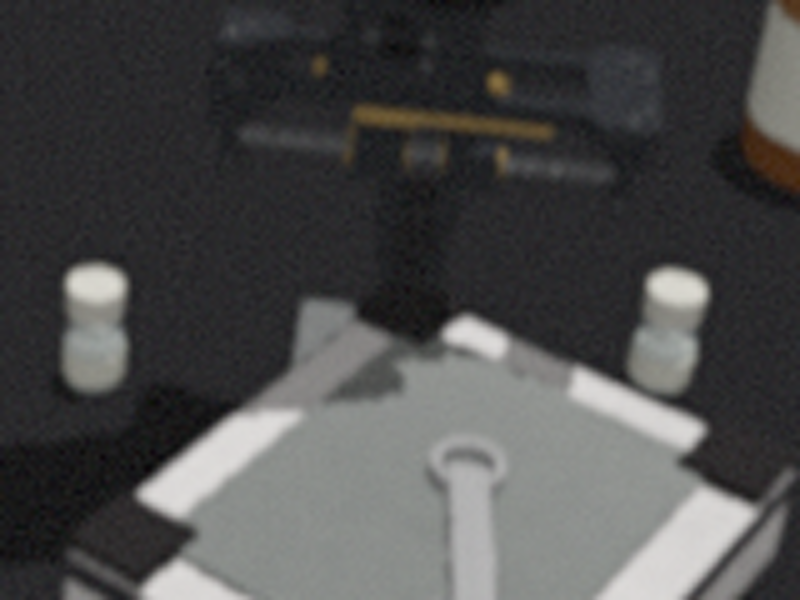

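```bash
python3 - <<'E'
from h import *
s=eyes.snapshot('wrist'); f=np.array([.6417,.1209])
for z in (.024,.078,.082): print(z,ray(s,313,235,z)[:2]-f,ray(s,315,258,z)[:2]-f)
L=ray(s,356,147,.0206)[:2];Rr=ray(s,241,147,.0206)[:2];d=L-Rr;print(np.linalg.norm(d))
n=d/np.linalg.norm(d);a=np.array([n[1],-n[0]]);c=(L+Rr)/2+a*.055
print("wedge yaw",np.degrees(np.arctan2(a[1],a[0])),"foot in wedge",(f-c)@a,(f-c)@n)
E
```

```text
0.024 [-0.01323208  0.01814117] [-0.00362952  0.00504152]
0.078 [-0.02152849  0.03337376] [-0.01434928  0.02358001]
0.082 [-0.02214304  0.0345021 ] [-0.01514334  0.02495323]
0.07059344444935384
wedge yaw -58.161274699307015 foot in wedge 0.02303486834781439 0.01029945706964122
```

The wrist view shows the wedge back edge at (241,147)–(356,147). That gives a width of 70.6 mm, yaw -58°, and foot at wedge (0.023, 0.010), well inside limits. Now I press down in small steps.

Emit:
carry_out(
  motion=[
    [[-4,0,2,0,0,0,0],[-3,0,3,0,0,0,0],[0,0,1,0,0,0,0],[0,0,0,0,0,0,0]],
  ],
)

```text
clock: 11.25
tool_pos: [0.6426, 0.1197, 0.1072]
eef_rot: [0.487, 0.873, -0.0, -0.0]
contact_force: [0.0, -0.2, 0.2]
opening: 0.009
```

Emit:
carry_out(
  motion=[
    [[0,0,1,0,0,0,0],[0,0,1,0,0,0,0],[0,0,0,0,0,0,0]],
  ],
)

```text
clock: 11.55
tool_pos: [0.6426, 0.1201, 0.1054]
eef_rot: [0.487, 0.873, -0.0, -0.0]
contact_force: [0.1, 0.7, 0.1]
opening: 0.008
```

Emit:
carry_out(
  motion=[
    [[0,0,1,0,0,0,0],[0,0,0,0,0,0,0]],
  ],
)

```text
clock: 11.75
tool_pos: [0.6426, 0.1201, 0.1044]
eef_rot: [0.487, 0.873, -0.0, -0.0]
contact_force: [-0.5, 0.3, -0.4]
opening: 0.011
```

Emit:
carry_out(
  motion=[
    [[0,0,1,0,0,0,0],[0,0,0,0,0,0,0]],
  ],
)

```text
clock: 11.95
tool_pos: [0.6428, 0.1201, 0.1041]
eef_rot: [0.487, 0.873, -0.0, 0.0]
contact_force: [-1.2, -0.4, 4.2]
opening: 0.005
```

Emit:
carry_out(
  motion=[
    [[0,0,1,0,0,0,0],[0,0,0,0,0,0,0]],
  ],
)

```text
clock: 12.15
tool_pos: [0.6427, 0.1202, 0.104]
eef_rot: [0.487, 0.873, -0.0, 0.0]
contact_force: [-3.8, -2.2, 10.5]
opening: 0.004
```

Emit:
carry_out(
  motion=[
    [[0,0,1,0,0,0,0],[0,0,0,0,0,0,0]],
  ],
)

```text
clock: 12.35
tool_pos: [0.6427, 0.1202, 0.1038]
eef_rot: [0.487, 0.873, -0.0, 0.001]
contact_force: [-4.8, -1.5, 15.9]
opening: 0.005
```

Contact came at tip z = 0.082, the level height. The press has risen to 16 N with only about 0.3 mm give, so the corner is solidly supported. I hold and check.

Emit:
carry_out(
  motion=[
    [[0,0,0,0,0,0,0],[0,0,0,0,0,0,0],[0,0,0,0,0,0,0],[0,0,0,0,0,0,0],[0,0,0,0,0,0,0],[0,0,0,0,0,0,0],[0,0,0,0,0,0,0],[0,0,0,0,0,0,0]],
  ],
)

```text
clock: 13.15
tool_pos: [0.6427, 0.1203, 0.1038]
eef_rot: [0.487, 0.873, -0.0, 0.001]
contact_force: [-4.9, -2.0, 16.8]
opening: 0.007
```

```bash
python3 - <<'E'
from h import *
s=eyes.snapshot('wrist'); cv2.imwrite('pics/w3.png',s['pixels'][...,::-1])
plan([.642,.121,.104],122,0)
E
```

```text
t 13.2 pos [0.6427 0.1203 0.1039] F [-5.6 -1.1 15.7] open 0.3 q [ 0.03  0.98 -0.56  1.57  0.67  0.79 -0.26]
shift now-axes mm [ 1.  -0.2 -0.1] shift target-axes [ 1.  -0.2 -0.1] turn [ 0.001  0.001 -0.006] tilted tip [0.6427 0.1203 0.0819]
```

View pics/w3.png

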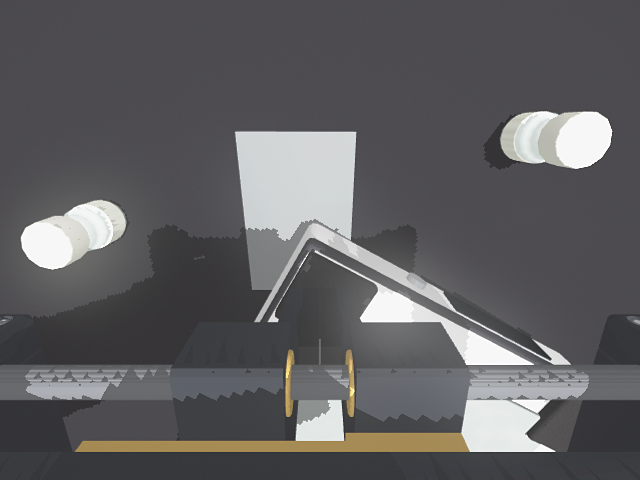

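The wedge lies flat under the corner, with its back edge at (235,132)–(356,132). The fingertips sit on the pad with a steady 16 N and nothing is drifting, so I hand in.

```bash
python3 -c "
from h import *
print(ticket.finish_job()); plan([.642,.121,.104],122,0)"
```

```text
the job is handed in; nothing more can be done
None
the job is handed in; nothing more can be done
```

I pushed the wedge under the hanging foot until the push rose to about 7 N. I then pressed the corner pad with the shut fingertips and handed the job in at 13.2 s while holding that press; no verdict came back.

- **Wedge:** the wrist picture taken before the press puts the foot at about (0.023, 0.010) m in the wedge frame, roughly 32 mm past the thin end. A later wrist picture under the press shows the wedge lying flat.
- **Press:** contact came at the level pad height of 82 mm. The force held at 16 to 17 N for 0.8 s with only about 0.3 mm of give and no drift, so the corner is level and carried.
- **Sideways force:** about 5 N sideways came with the press. It was steady and moved nothing.
- **Module:** it was within about 2 mm of where it started, checked after the push and before the press.
- **Bystanders:** nothing touched the vials or the spanner in the pictures. I did not measure the bystanders' positions again at the end.
- **A check that disagreed:** the pad's outer corner in the wrist view read about 5 mm off my fit from the top camera. Part of that edge was hard to read, so I kept the top-camera value. The press landed firmly on the pad.

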